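Stand the fallen pump oil can in its drip tray and close its pump

TASK

The square pump oil can has fallen over on the garage bench. Stand it upright on its foot in the square drip tray, setting it down rather than dropping it, and push its pump plunger fully down so that the pump is shut. Leave the other things on the bench where they are.

Things in the scene. Friction and masses are not known exactly. Their poses are not given: they have to be found in the camera images.
- can_mid (a point): Centre of the pump oil can's square metal tin: 50 x 50 mm in section, 130 mm tall, 0.28 to 0.45 kg, weight low (centre of mass about 50 mm above the foot). x axis: along the tin from its foot (65 mm from this point) to its pump; y, z: square to its flat sides. At the start it lies on a side, this point 25 mm above the bench. On the tin's top: a collar 23 mm across, 12 mm high, then the plunger.
- knob_top (a point): Centre of the outer face of the plunger's black knob, on the can's axis; with the plunger fully out it is 124 mm from the tin's centre, fully in 89 mm. Axes as the tin's. Knob 24 mm across, 10 mm thick, on a rod 9 mm across.
- plunger (a joint): How far the pump plunger is pushed in, m: 0 fully out, 0.035 fully home. No spring; it moves against a friction of about 5 N and stays where it is left.
- tray_mid (a point): Centre of the inner floor of the square steel drip tray, fixed to the bench: 108 mm square outside, 100 mm inside, floor 4 mm above the bench, rim 14 mm above the bench. Its x and y axes run along its sides, z up.
- dish: Round steel parts dish holding a few bolts, 110 mm across, 22 mm high, fixed to the bench (not the drip tray); origin under its centre. Tray and dish may change places.
- tin: A second square tin of the same size standing upright at the back left, without pump (leave alone); origin at its centre
- spray: Grey round spray can standing at the back, 60 mm across, 110 mm tall (leave alone); origin under its foot
- filter: White round oil filter standing at the back, 76 mm across, 88 mm tall (leave alone); origin under its foot
- spanner: Steel spanner lying on the bench, 160 mm long, about 10 mm thick (leave alone); origin at its underside
- driver: Screwdriver lying on the bench, 180 mm long, about 30 mm thick (leave alone); origin at its underside
- plugbox: Small cardboard box, 50 x 90 x 28 mm, near the robot (leave alone); origin under its centre
- jar: Clear lidded jar standing at the back, 60 mm across, 60 mm tall (leave alone); origin under its foot

How it is judged:
At the end, for the whole second after the job is handed in: The pump can stands upright (within 0.06 rad) on the floor of the square drip tray, its axis within 40 mm of the tray's centre and its centre 64 to 74 mm above the bench, at rest and released, with the plunger pushed in at least 31.5 of its 35 mm (angle between can_mid's own x axis and vertical below 0.06 rad and horizontal distance between can_mid and tray_mid below 0.04 m and height (world z) of can_mid between 0.064 and 0.074 m and value of joint plunger above 0.0315 m and linear speed of can below 0.02 m/s); the robot touches nothing.
It fails at once if The pump can is dropped: it moves faster than 0.7 m/s while nothing holds it (linear speed of can above 0.7 m/s and contact force between can and the fingers below 0.05 N).
It fails at once if Another thing on the bench is shifted by more than 40 mm (distance of any of tin, spray, filter, spanner, driver, plugbox, jar from where it was at the start of the episode above 0.04 m).
It fails at once if Another standing thing is knocked over (angle between any of spray, filter, jar, tin's own z axis and vertical above 0.5 rad).
It also fails if it takes over 64 s, if anything falls off the work surface, if the arm or the gripper's body presses on something with over 40 N, if the wrist force passes 120 N, or if a joint passes its speed limit or range.

ROBOT

A 6-joint arm with a two-finger parallel gripper is mounted at the origin on the work surface. World frame = base frame: x ahead of the robot, y to its left, z up, the work surface at z = 0. Lengths are in m, angles in rad, forces in N, time in s.
With the tool pointing down it reaches from about 0.425 to 0.95 m from the base axis. Payload 3.5 kg.
Tool frame: the origin (TCP) lies at the very end of the fingers, on their centre line; the grasp point (between the pads) lies 19 mm behind it; z points along the fingers, y is the direction in which the jaws open and shut (so a half turn about z gives the same grasp; the last joint's range is limited). The gripper opens to 85 mm and grips with 20 to 120 N. Pads are 22 mm wide; open, the fingers measure 114 mm over their backs; the gripper's body (76 mm by 85 mm) begins 54 mm behind the grasp point. The pads swing forward as they close: fully open they stand 13 mm farther back than shut.
Start: joints at [1.157, 0.286, 1.577, -0, 1.279, -0.15], TCP at [0.176, 0.652, 0.231] pointing down, gripper open.
Joint ranges: [-2.77, 2.77], [-0.9, 2.22], [0.21, 2.48], [-1.53, 4.67], [0.24, 2.81], [-2.84, 2.84]. Speed limits (rad/s): [2.79, 2.79, 3.14, 3.14, 3.14, 3.14].

INTERFACE

Orientations are given as a unit quaternion [x, y, z, w].
In Python, from plant import ctrl, imaging gives the robot as it stands.
- The arm moves only by the shell command python3 -m creep 'ROWS' [OPENING] [FORCE]. ROWS is JSON, one flat list of numbers, 4 for each row, row after row: the shift along the tool's x, y, z in units of 25 mm (1.0 is 25 mm), then the turn about the tool's z in units of 5 degrees (1.0 is 5 degrees). A call has 1 to 20 rows; each row is the pose to reach, as a shift and turn from the pose commanded when the call began, along the tool's axes at that moment; what a row does not reach only later rows make up. A row lasts 1/12 s, in which the tool goes at most 41.7 mm and 7.16 degrees, less where a joint would pass 70% of its speed; a pose out of reach is approached as far as the arm can. A call with a gripper value outside its range is refused whole. OPENING is the closure in counts, from 0 (fully open) to 255 (shut), set as the call begins (- or left out, the last holds). The fingers move at their own pace and stop on an object; FORCE is the grip in N (left out, the last holds). Time passes only in rows, so rows that repeat a pose let the fingers close. It gives the time, the measured TCP pose, the force and the opening at its end, in the units of the state.
- ctrl.get_state(): the state, without advancing time (a new reading comes with each control period).
- imaging.read_camera(name): name is "scene" or "top"; returns the picture (384x512x3 uint8, red, green, blue); there is no depth.
- imaging.camera_info(name): a dict with "intrinsics" (3x3 intrinsics, pixels), "distortion" ([k1, k2, p1, p2, k3] as OpenCV has them; the pictures are not rectified), "origin" and "attitude" of the camera in the world. Camera axes: x right, y down, z forward; pixel columns grow to the right and rows downward; lengths in m; the calibration is good to about 2 mm. A picture is of the moment at which its call begins. camera_info takes no time and is no camera call.
- ctrl.sign_off(): hands the job in, once; it reports no verdict.
Trained networks look in the newest picture that a camera, given by its name, has taken for a name from the list of things; names that differ only in an ending like _2 or _b are one class to them, and where a whole thing is asked for, a point or a joint stands for the part that bears it (a point fixed in the world has none). Each returns a list of dicts, best first, with "p" (0 to 1); they miss things now and then, are a little off and sometimes report something else, mostly with a low value. They report only what shows in the picture. A call takes as long as a camera call.
- imaging.silhouettes(camera, name): "mask" (384x512 bool, what is visible of it) and "uv" ([column, row] in pixels, amid what is visible of it).
The state is a dict: "time": time; "qpos": joint angles; "dq": joint speeds; "joint_efforts": joint torques, N m; "eef_pos": TCP position; "tcp_rot": TCP orientation; "contact_force": force on the tool from outside, world axes, zero at the start; "wrist_torque": the same for the moment, N m; "opening": opening from 0.0 (shut) to 1.0 (fully open).
Only numpy, scipy, OpenCV 4.12 (cv2) and the standard library are available. Lean on these libraries where they do the work, as an engineer would, in place of code of your own. Each camera call takes 0.05 s, during which the arm holds its last target.

## Working session

There is one attempt and no reset: what is moved stays moved. The work goes in short steps, Python scripts to look and compute and a shell command to move; the robot and the scene stay as the last step left them, time stands still between calls to the robot, and variables do not carry over. Pictures are saved under pics/ and viewed, and the job is handed in when it is done.

```bash
ls; mkdir -p pics; python3 - <<'E'
from plant import ctrl, imaging
import cv2
print(ctrl.get_state())
for n in("scene","top"):
    im=imaging.read_camera(n); cv2.imwrite(f"pics/{n}0.png",im[:,:,::-1]); print(n,imaging.camera_info(n))
E
```

```text
pics
{'time': 0.0, 'qpos': array([ 1.15699661e+00,  2.87177301e-01,  1.57818628e+00, -2.64863347e-05,
        1.27858277e+00, -1.50036862e-01]), 'dq': array([-0.00105354, -0.00108444,  0.00120613, -0.00126444,  0.0009805 ,
       -0.00108831]), 'joint_efforts': array([ 4.82591690e-05, -4.05978119e+01, -2.92628056e+01, -1.31776492e-04,
        5.74883787e-03,  1.49224104e-05]), 'eef_pos': array([0.17571685, 0.65104615, 0.22993439]), 'tcp_rot': array([ 1.31495579e-01,  9.91316058e-01, -1.13391915e-03, -3.15221414e-04]), 'contact_force': array([ 0.00400503, -0.22983003, -0.56213239]), 'wrist_torque': array([-0.01022097, -0.05042344, -0.06161471]), 'opening': 0.9995414780127263}
scene {'intrinsics': array([[377.77806527,   0.        , 254.6726844 ],
       [  0.        , 377.77806527, 198.71687926],
       [  0.        ,   0.        ,   1.        ]]), 'distortion': array([0.03586955, 0.        , 0.        , 0.        , 0.        ]), 'origin': array([0.98617255, 0.72145531, 0.62938982]), 'attitude': array([ 0.24415934,  0.85538979, -0.43764387, -0.13100521])}
top {'intrinsics': array([[446.9606633 ,   0.        , 246.53933458],
       [  0.        , 446.9606633 , 189.41787437],
       [  0.        ,   0.        ,   1.        ]]), 'distortion': array([-0.15225513,  0.        ,  0.        ,  0.        ,  0.        ]), 'origin': array([0.46482897, 0.06525389, 1.09475649]), 'attitude': array([-0.70323567,  0.70882765, -0.04152351,  0.03603818])}
```

View pics/scene0.png

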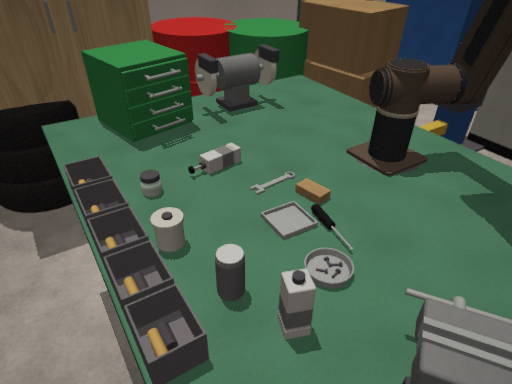

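View pics/top0.png

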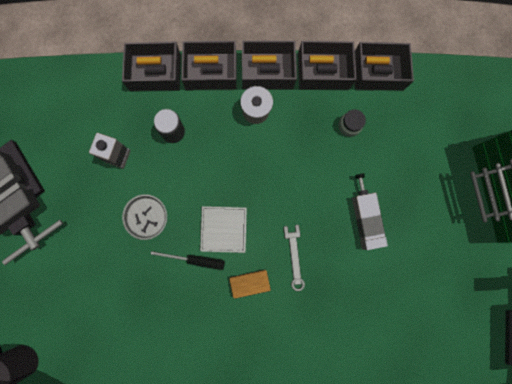

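```bash
cat > h.py <<'E'
import numpy as np, cv2
from plant import ctrl, imaging
from scipy.spatial.transform import Rotation as R
from scipy.optimize import minimize
INF={n:imaging.camera_info(n) for n in("scene","top")}
def proj(P,n):
    i=INF[n]; Rc=R.from_quat(i["attitude"]).as_matrix(); P=np.asarray(P,float).reshape(-1,3)
    pc=(P-i["origin"])@Rc
    return cv2.projectPoints(pc.reshape(-1,1,3),np.zeros(3),np.zeros(3),i["intrinsics"],i["distortion"])[0].reshape(-1,2)
def ray(uv,z,n):
    i=INF[n]; u=cv2.undistortPoints(np.array([[uv]],float),i["intrinsics"],i["distortion"])[0,0]
    d=R.from_quat(i["attitude"]).apply([u[0],u[1],1]); return i["origin"]+d*(z-i["origin"][2])/d[2]
def box(lo,hi): return np.array([[x,y,z] for x in(lo[0],hi[0]) for y in (lo[1],hi[1]) for z in(lo[2],hi[2])])
def cyl(x0,x1,r):
    a=np.linspace(0,2*np.pi,24,endpoint=False); return np.vstack([np.c_[0*a+x,r*np.cos(a),r*np.sin(a)] for x in(x0,x1)])
def canparts(pl=0.): return [box((-.065,-.025,-.025),(.065,.025,.025)),cyl(.065,.077,.0115),cyl(.065,.115-pl,.0045),cyl(.114-pl,.124-pl,.012)]
def render(parts,Rm,t,n):
    m=np.zeros((384*4,512*4),np.uint8)
    for p in parts:
        uv=proj(p@Rm.T+t,n); h=cv2.convexHull(((uv+.5)*4).astype(np.int32)); cv2.fillConvexPoly(m,h,255)
    return cv2.resize(m,(512,384),interpolation=cv2.INTER_AREA)/255.
E
python3 - <<'E'
from h import *
M={}
for n in("top","scene"):
    for k in("can_mid","knob_top","tray_mid","tin","spray","filter","spanner","driver","plugbox","jar","dish"):
        try: r=imaging.silhouettes(n,k)
        except Exception as e: print(n,k,e); continue
        print(n,k,[(round(float(d["p"]),2),np.round(d["uv"]),int(d["mask"].sum())) for d in r[:3]])
        if r and k=="can_mid": M[n]=r[0]["mask"]
np.savez("m.npz",**M)
for n,uv in M.items():pass
E
```

```text
top can_mid [(0.83, array([367., 221.]), 1464), (0.38, array([295., 254.]), 521)]
top knob_top []
top tray_mid [(0.87, array([223., 228.]), 2018)]
top tin [(0.74, array([108., 151.]), 865)]
top spray [(0.92, array([168., 128.]), 700)]
top filter [(0.83, array([255., 104.]), 926)]
top spanner [(0.86, array([292., 257.]), 556), (0.68, array([203., 260.]), 414), (0.24, array([107., 152.]), 904)]
top driver [(0.89, array([205., 263.]), 299)]
top plugbox [(0.64, array([245., 287.]), 873)]
top jar [(0.73, array([351., 121.]), 552)]
top dish [(0.78, array([143., 216.]), 1553)]
scene can_mid [(0.56, array([218., 160.]), 886), (0.3, array([150., 183.]), 504)]
scene knob_top [(0.62, array([152., 182.]), 487), (0.44, array([192., 166.]), 41), (0.3, array([290., 220.]), 1243)]
scene tray_mid [(0.61, array([286., 218.]), 1259)]
scene tin [(0.82, array([297., 300.]), 2223)]
scene spray [(0.71, array([229., 271.]), 1431), (0.58, array([311., 194.]), 549)]
scene filter [(0.63, array([169., 226.]), 1213)]
scene spanner [(0.82, array([271., 179.]), 217), (0.23, array([230., 271.]), 1500)]
scene driver [(0.87, array([325., 220.]), 270), (0.69, array([274., 179.]), 226)]
scene plugbox [(0.78, array([311., 190.]), 560)]
scene jar [(0.63, array([151., 182.]), 450), (0.24, array([270., 179.]), 279)]
scene dish [(0.82, array([328., 264.]), 1592)]
```

```bash
python3 - <<'E'
from h import *
M=np.load("m.npz"); ims={n:cv2.imread(f"pics/{n}0.png") for n in("top","scene")}
def fit(f,parts,p0,Ms):
    def c(p):
        Rm,t=f(p); s=0
        for n in Ms: r=render(parts,Rm,t,n); m=Ms[n]; s+=1-np.minimum(r,m).sum()/np.maximum(r,m).sum()
        return s
    sim=np.array([p0]+[np.array(p0)+d for d in ([.015,0,0],[0,.015,0],[0,0,.1])])
    o=minimize(c,p0,method="Nelder-Mead",options=dict(initial_simplex=sim,xatol=1e-4,fatol=1e-4)); return o.x,o.fun
f=lambda p:(R.from_euler("z",p[2]).as_matrix(),np.array([p[0],p[1],.025]))
p0=list(ray((371,221),.025,"top")[:2])+[0.15]
for n in ("top","scene"): print(n,fit(f,canparts(),p0,{n:M[n]}))
p,c=fit(f,canparts(),p0,{n:M[n] for n in M}); print(p,c)
# refinement by picture: image brightness-free check via overlay
for n in ims:
    im=cv2.resize(ims[n],None,fx=5,fy=5,interpolation=cv2.INTER_CUBIC); Rm,t=f(p)
    for q in canparts():
        h=cv2.convexHull(((proj(q@Rm.T+t,n)+.5)*5).astype(np.int32)); cv2.polylines(im,[h],True,(0,0,255),1)
    mc=cv2.findContours(cv2.resize(M[n].astype(np.uint8),None,fx=5,fy=5,interpolation=0),0,1)[0]; cv2.drawContours(im,mc,-1,(255,255,0),1)
    c=(proj(t,n)[0]*5).astype(int); cv2.imwrite(f"pics/fit_{n}.png",im[max(0,c[1]-280):c[1]+280,max(0,c[0]-280):c[0]+280])
E
```

```text
top (array([ 0.50284564, -0.23922861,  0.17698904]), np.float64(0.09420969881589925))
scene (array([ 0.50420374, -0.2433544 ,  0.18232493]), np.float64(0.09925630680989661))
[ 0.50275776 -0.24022429  0.17899159] 0.22111063419270016
```

```bash
python3 -c "
import cv2,numpy as np
a=[cv2.resize(cv2.imread(f'pics/fit_{n}.png'),(400,400)) for n in('top','scene')]
cv2.imwrite('pics/fit_both.png',np.hstack(a))"
```

```text
(no output)
```

View pics/fit_both.png

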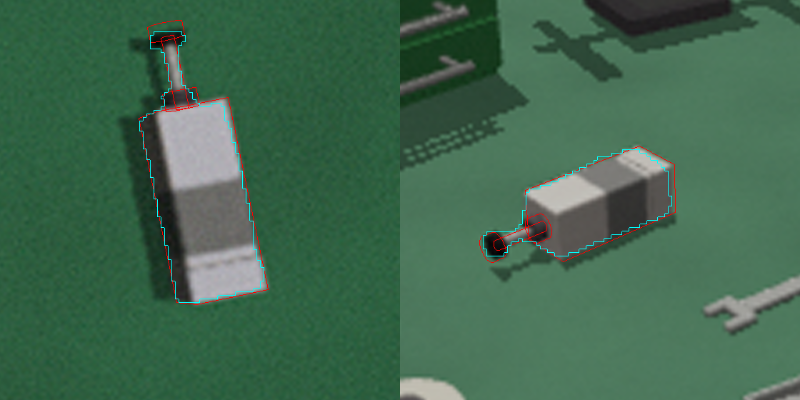

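```bash
python3 - <<'E'
from h import *
imaging.read_camera("top");a={}
for n in("top","scene"):
    if n=="scene": imaging.read_camera(n)
    a[n]=imaging.silhouettes(n,"tray_mid")[0]["mask"]
part=[box((-.054,-.054,-.004),(.054,.054,.010))]
f=lambda p:(R.from_euler("z",p[2]).as_matrix(),np.array([p[0],p[1],.004]))
for S in(["top"],["scene"],["top","scene"]):
    def c(p):
        Rm,t=f(p); return sum(1-np.minimum(r,a[n]).sum()/np.maximum(r,a[n]).sum() for n in S for r in [render(part,Rm,t,n)])
    p0=np.array(list(ray((223,229),.01,"top")[:2])+[0.])
    o=minimize(c,p0,method="Nelder-Mead",options=dict(initial_simplex=np.array([p0,p0+[.01,0,0],p0+[0,.01,0],p0+[0,0,.1]]))); print(S,o.x,o.fun)
s=ctrl.get_state(); Rt=R.from_quat(s["tcp_rot"]); yaw=0.178
k=np.array([.5028+.116*np.cos(yaw),-.2400+.116*np.sin(yaw),.14]); print(s["time"],k)
print("shift units",Rt.inv().apply(k-s["eef_pos"])/.025, Rt.as_matrix()[:,0])
ax=np.degrees(np.arctan2(*Rt.as_matrix()[[1,0],0])); print("turn units about tool z",-(np.degrees(yaw)+180-ax)/5)
E
```

```text
['top'] [ 0.48818737  0.11405201 -0.00620599] 0.023741675819744512
['scene'] [ 0.49007876  0.11277335 -0.04144406] 0.04327758866198228
['top', 'scene'] [ 0.48874876  0.11354842 -0.0263528 ] 0.08757384607752694
1.4 [ 0.61696717 -0.21946086  0.14      ]
shift units [-26.11596922 -29.03966826   3.65251894] [-9.65401789e-01  2.60766919e-01 -5.36266110e-06]
turn units about tool z -5.062844404702855
```

```bash
python3 -m creep '[-13,-14.5,0,-2.5,-13,-14.5,0,-2.5,-13,-14.5,0,-2.5,-13,-14.5,0,-2.5,-13,-14.5,0,-2.5,-13,-14.5,0,-2.5,-13,-14.5,0,-2.5,-13,-14.5,0,-2.5,-13,-14.5,0,-2.5,-13,-14.5,0,-2.5,-13,-14.5,0,-2.5,-13,-14.5,0,-2.5,-13,-14.5,0,-2.5,-13,-14.5,0,-2.5]' 0 20
cat > g.py <<'E'
from h import *
import sys
def go(k,yaw):
    s=ctrl.get_state(); Rt=R.from_quat(s["tcp_rot"]); ax=np.degrees(np.arctan2(*Rt.as_matrix()[[1,0],0]))
    t=-((np.degrees(yaw)-ax+180)%360-180)/5
    print(round(s["time"],2),np.round(s["eef_pos"],4),"units",np.round(Rt.inv().apply(np.array(k)-s["eef_pos"])/.025,2),round(t,2),"open",round(s["opening"],3),"F",np.round(s["contact_force"],1),"q",np.round(s["qpos"],2))
if __name__=="__main__": go([float(v) for v in sys.argv[1:4]],float(sys.argv[4]))
E
python3 g.py .617 -.2195 .14 3.3196
```

```text
time: 2.57
eef_pos: [0.3958, 0.2158, 0.2316]
tcp_rot: [0.025, 1.0, 0.0, 0.0]
contact_force: [-0.9, 0.3, 0.2]
opening: 1.001
2.57 [0.3958 0.2158 0.2316] units [ -9.69 -16.96   3.66] -2.61 open 1.001 F [-0.9  0.3  0.2] q [ 0.27 -0.23  2.1   0.    1.27 -1.25]
```

```bash
python3 -m creep '[-9.7,-17,0,-2.6,-9.7,-17,0,-2.6,-9.7,-17,0,-2.6,-9.7,-17,0,-2.6,-9.7,-17,0,-2.6,-9.7,-17,0,-2.6,-9.7,-17,0,-2.6,-9.7,-17,0,-2.6,-9.7,-17,0,-2.6,-9.7,-17,0,-2.6,-9.7,-17,0,-2.6,-9.7,-17,0,-2.6,-9.7,-17,2,-2.6,-9.7,-17,3.6,-2.6,-9.7,-17,3.6,-2.6,-9.7,-17,3.6,-2.6]'
python3 g.py .617 -.2195 .008 3.3196; python3 - <<'E'
from h import *
im=imaging.read_camera("scene"); cv2.imwrite("pics/s1.png",cv2.resize(im[80:260,100:340,::-1],(800,600)))
im=imaging.read_camera("top"); cv2.imwrite("pics/t1.png",cv2.resize(im[130:280,280:480,::-1],(800,600)))
E
```

```text
time: 3.9
eef_pos: [0.6158, -0.2159, 0.1364]
tcp_rot: [-0.091, 0.996, 0.003, -0.004]
contact_force: [-0.7, 0.5, 0.2]
opening: 1.002
3.9 [ 0.6158 -0.2159  0.1364] units [-0.06 -0.18  5.13] 0.06 open 1.002 F [-0.7  0.5  0.2] q [-0.49  0.33  1.7   0.    1.12 -2.25]
```

View pics/s1.png

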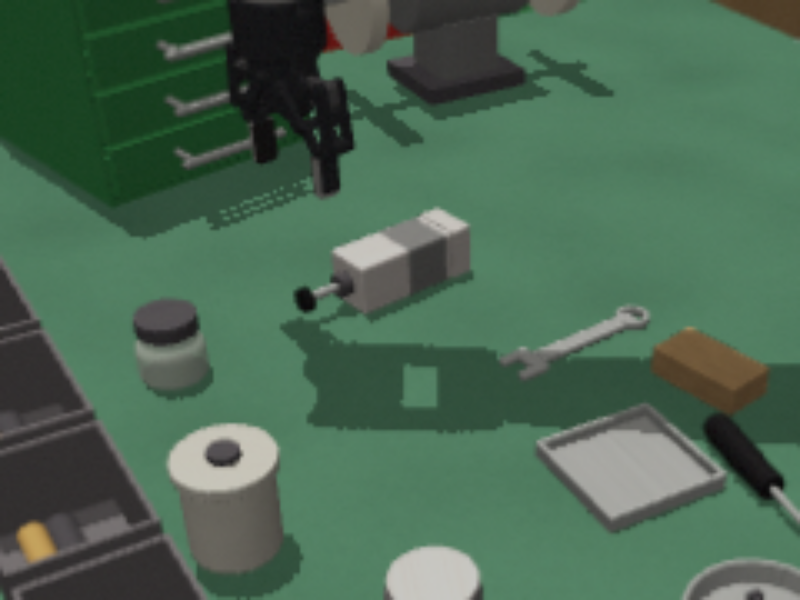

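View pics/t1.png

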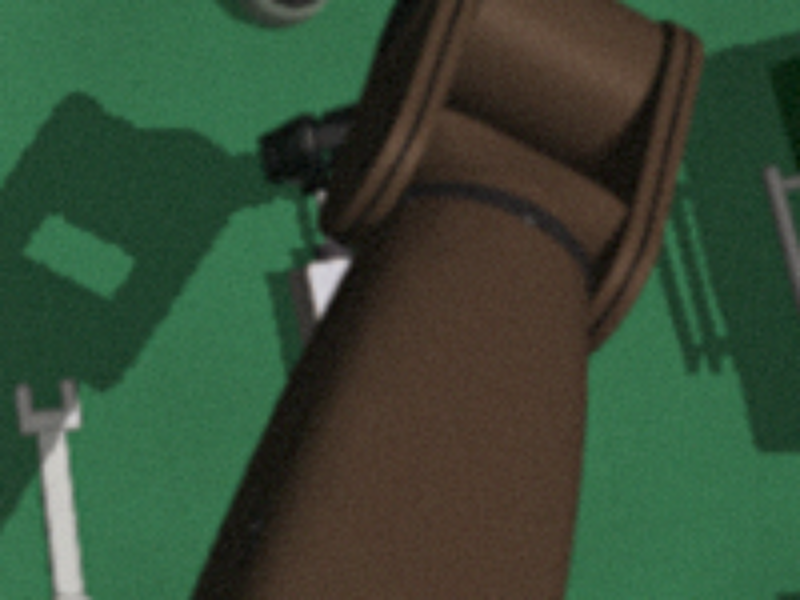

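```bash
python3 -m creep '[0,0,1,0,0,0,2,0,0,0,3,0,0,0,3,0,0,0,3,0]'; python3 g.py .617 -.2195 .008 3.3196
```

```text
time: 4.42
eef_pos: [0.6189, -0.2183, 0.0682]
tcp_rot: [-0.091, 0.996, -0.0, 0.001]
contact_force: [0.2, 0.1, 1.1]
opening: 1.002
4.42 [ 0.6189 -0.2183  0.0682] units [ 0.09 -0.03  2.41] 0.05 open 1.002 F [0.2 0.1 1.1] q [-0.49  0.41  1.73  0.    1.   -2.25]
```

```bash
python3 -m creep '[0,0,0.8,0,0,0,1.6,0,0,0,2.1,0,0,0,2.35,0,0,0,2.35,0,0,0,2.35,0]'; python3 g.py .617 -.2195 .008 3.3196
python3 - <<'E'
from h import *
im=imaging.read_camera("scene"); cv2.imwrite("pics/s2.png",cv2.resize(im[110:215,130:270,::-1],(800,600)))
E
```

```text
time: 4.92
eef_pos: [0.619, -0.2191, 0.0091]
tcp_rot: [-0.091, 0.996, -0.001, 0.001]
contact_force: [0.6, -0.0, 1.3]
opening: 0.999
4.92 [ 0.619  -0.2191  0.0091] units [ 0.08 -0.    0.04] 0.04 open 0.999 F [ 0.6 -0.   1.3] q [-0.49  0.5   1.74  0.    0.9  -2.25]
```

View pics/s2.png

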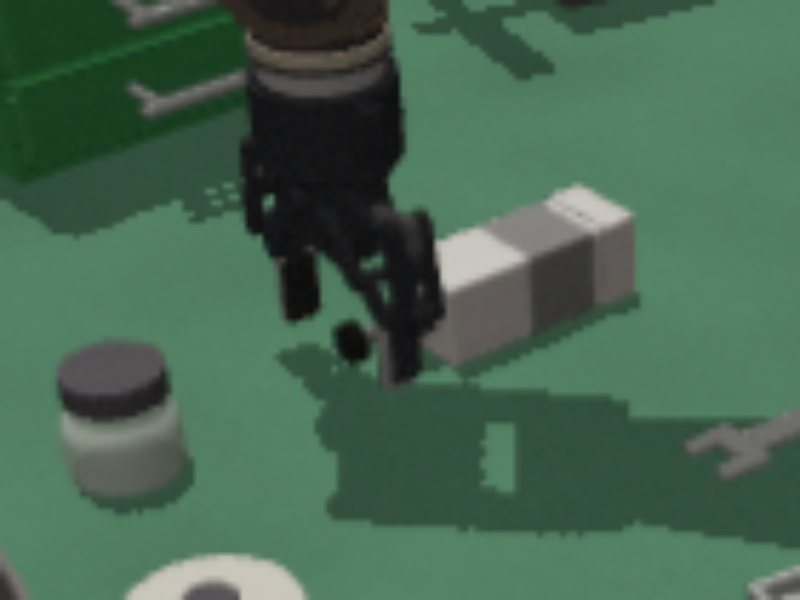

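```bash
python3 -m creep '[0,0,0,0,0,0,0,0,0,0,0,0,0,0,0,0,0,0,0,0,0,0,0,0,0,0,0,0,0,0,0,0,0,0,0,0,0,0,0,0,0,0,0,0,0,0,0,0]' 255 30; python3 g.py .617 -.2195 .008 3.3196
python3 - <<'E'
from h import *
im=imaging.read_camera("scene"); cv2.imwrite("pics/s3.png",cv2.resize(im[110:215,130:270,::-1],(800,600)))
E
```

```text
time: 5.97
eef_pos: [0.6182, -0.2188, 0.0079]
tcp_rot: [-0.091, 0.996, -0.0, 0.0]
contact_force: [-1.1, 0.6, 3.0]
opening: 0.263
5.97 [ 0.6182 -0.2188  0.0079] units [ 0.05 -0.02 -0.01] 0.04 open 0.263 F [-1.1  0.6  3. ] q [-0.49  0.5   1.74 -0.    0.9  -2.25]
```

View pics/s3.png

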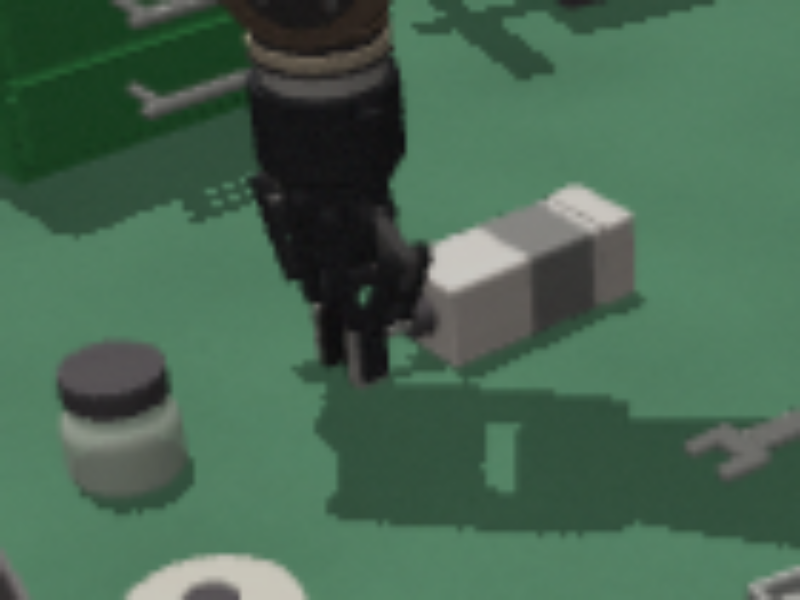

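```bash
python3 -m creep '[0.1,0,-0.6,0,0.28,0,-1.25,0,0.5,0,-1.85,0,0.78,0,-2.45,0,1.1,0,-3.0,0,1.46,0,-3.55,0,1.9,0,-4.05,0,2.33,0,-4.5,0,2.33,0,-4.5,0]'; python3 g.py .617 -.2195 .008 3.3196
python3 - <<'E'
from h import *
im=imaging.read_camera("scene"); cv2.imwrite("pics/s4.png",cv2.resize(im[80:215,110:290,::-1],(800,600)))
E
```

```text
time: 6.77
eef_pos: [0.5598, -0.2295, 0.121]
tcp_rot: [-0.09, 0.996, -0.0, 0.0]
contact_force: [0.7, 0.7, -1.7]
opening: 0.264
6.77 [ 0.5598 -0.2295  0.121 ] units [-2.32 -0.02  4.52] 0.03 open 0.264 F [ 0.7  0.7 -1.7] q [-0.56  0.25  1.84 -0.    1.06 -2.31]
```

View pics/s4.png

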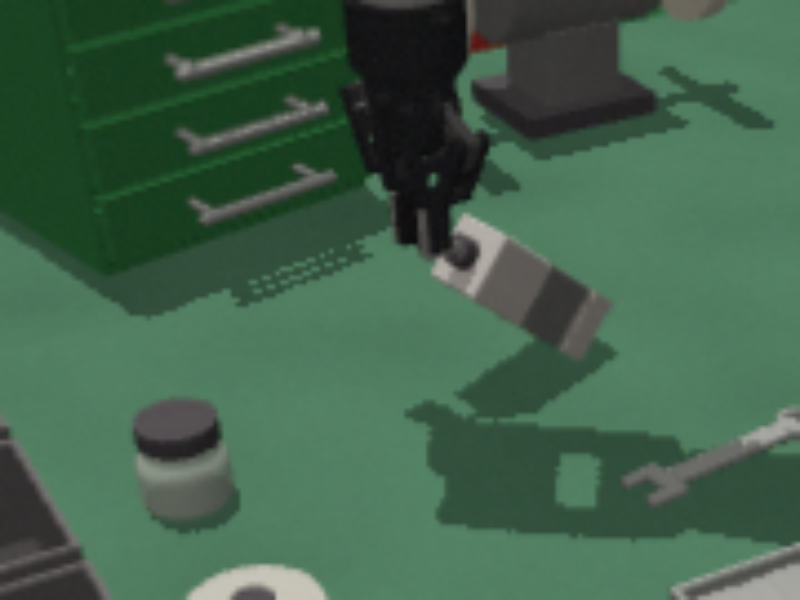

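```bash
python3 -m creep '[0.5,0,-0.4,0,1.0,0,-0.78,0,1.55,0,-1.07,0,2.15,0,-1.35,0,2.75,0,-1.55,0,3.35,0,-1.72,0,4.0,0,-1.82,0,4.6,0,-1.9,0,4.6,0,-1.9,0,4.6,0,-1.9,0]'; python3 g.py .617 -.2195 .008 3.3196
python3 - <<'E'
from h import *
im=imaging.read_camera("scene"); cv2.imwrite("pics/s5.png",cv2.resize(im[60:195,130:310,::-1],(800,600)))
E
```

```text
time: 7.65
eef_pos: [0.4471, -0.2494, 0.166]
tcp_rot: [-0.09, 0.996, 0.001, -0.001]
contact_force: [-0.2, -0.3, -4.3]
opening: 0.262
7.65 [ 0.4471 -0.2494  0.166 ] units [-6.91 -0.06  6.31] 0.03 open 0.262 F [-0.2 -0.3 -4.3] q [-0.71 -0.01  2.03  0.    1.12 -2.46]
```

View pics/s5.png

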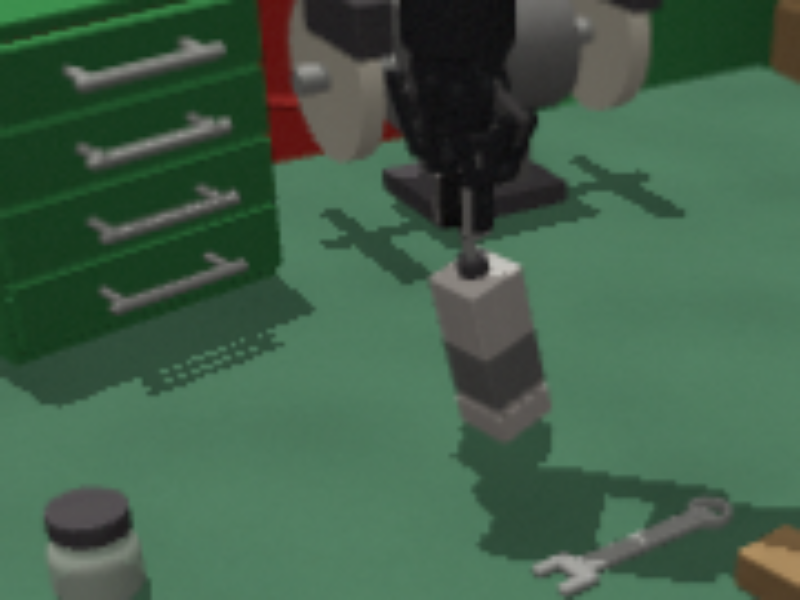

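```bash
python3 -m creep '[0,0,-0.4,0,0,0,-1,0,0,0,-1.7,0,0,0,-2.4,0,0,0,-3,0,0,0,-3.4,0,0,0,-3.5,0,0,0,-3.5,0]'; python3 g.py .489 .1135 .253 3.12
```

```text
time: 8.37
eef_pos: [0.4483, -0.25, 0.256]
tcp_rot: [-0.091, 0.996, -0.001, 0.001]
contact_force: [-0.3, -0.4, -4.5]
opening: 0.264
8.37 [ 0.4483 -0.25    0.256 ] units [-4.23 14.01  0.11] 2.33 open 0.264 F [-0.3 -0.4 -4.5] q [-0.71 -0.1   1.94  0.    1.29 -2.46]
```

```bash
python3 -m creep '[-0.05,0.2,0,0,-0.2,0.6,0,0.1,-0.4,1.2,0,0.2,-0.6,2,0,0.3,-0.85,2.8,0,0.5,-1.1,3.7,0,0.6,-1.4,4.6,0,0.8,-1.65,5.5,0,0.9,-1.95,6.4,0,1.1,-2.2,7.3,0,1.2,-2.5,8.2,0,1.4,-2.75,9.1,0,1.5,-3,10,0,1.7,-3.3,10.9,0,1.8,-3.55,11.8,0,2,-3.8,12.6,0,2.1,-4,13.3,0,2.2,-4.15,13.7,0,2.3,-4.23,13.95,0,2.3,-4.23,14,0,2.3]'; python3 -m creep '[0,0,0,0,0,0,0,0,0,0,0,0,0,0,0,0,0,0,0,0,0,0,0,0]'; python3 g.py .489 .1135 .253 3.12
python3 - <<'E'
from h import *
im=imaging.read_camera("scene"); cv2.imwrite("pics/s6.png",cv2.resize(im[60:300,150:470,::-1],(800,600)))
im=imaging.read_camera("top"); cv2.imwrite("pics/t6.png",cv2.resize(im[130:310,120:360,::-1],(800,600)))
E
```

```text
time: 10.03
eef_pos: [0.4879, 0.1146, 0.2537]
tcp_rot: [0.009, 1.0, 0.0, -0.001]
contact_force: [-0.1, -0.0, -4.6]
opening: 0.26
time: 10.53
eef_pos: [0.4886, 0.113, 0.2552]
tcp_rot: [0.01, 1.0, -0.0, 0.0]
contact_force: [-0.2, -0.2, -4.1]
opening: 0.263
10.53 [0.4886 0.113  0.2552] units [-0.01  0.02  0.09] 0.02 open 0.263 F [-0.2 -0.2 -4.1] q [ 0.02 -0.12  1.97 -0.    1.3  -1.53]
```

View pics/s6.png

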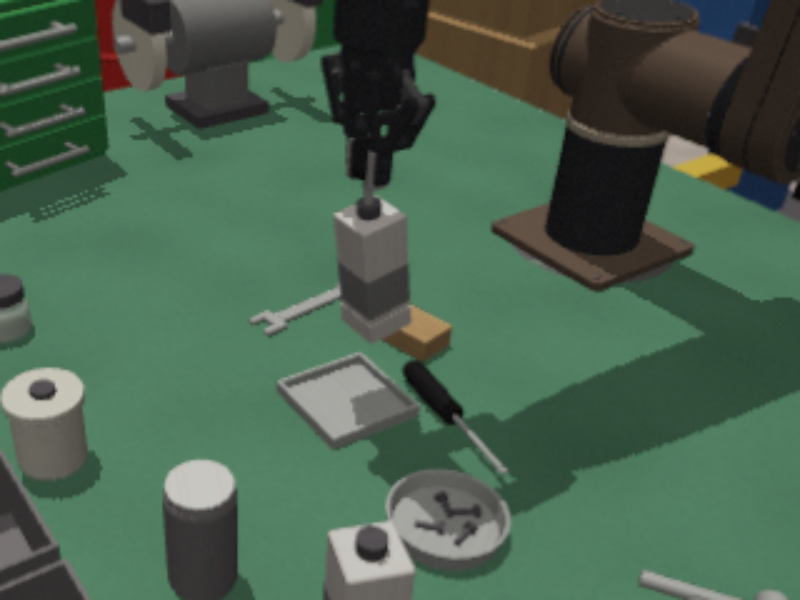

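View pics/t6.png

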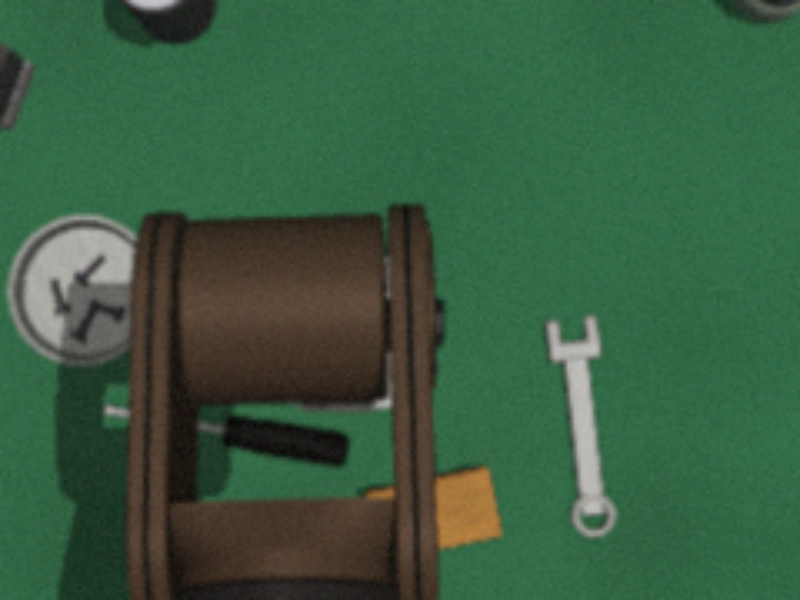

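```bash
cat > fitc.py <<'E'
from h import *
def fitup(pl,p0,yaw0,camera="scene"):
    r=imaging.silhouettes(camera,"can_mid"); print([(round(float(d["p"]),2),np.round(d["uv"]),int(d["mask"].sum())) for d in r[:3]])
    m=r[0]["mask"]; parts=canparts(pl)[:2]
    def f(p): return R.from_euler("zyx",[p[5],p[3]-np.pi/2,p[4]]).as_matrix(),np.array(p[:3])
    f=lambda p:((R.from_rotvec([p[3],p[4],0])*R.from_euler("z",yaw0)*R.from_euler("y",-np.pi/2)).as_matrix(),np.array(p[:3]))
    def c(p):
        Rm,t=f(p); q=render(parts,Rm,t,camera); return 1-np.minimum(q,m).sum()/np.maximum(q,m).sum()
    p0=np.array(list(p0)+[0,0]); sim=np.vstack([p0]+[p0+np.eye(5)[i]*[.01,.01,.01,.08,.08][i] for i in range(5)])
    o=minimize(c,p0,method="Nelder-Mead",options=dict(initial_simplex=sim,maxiter=400)); print(np.round(o.x,4),o.fun); return f(o.x),m
if __name__=="__main__":
    im=imaging.read_camera("scene"); (Rm,t),m=fitup(0,[.489,.1135,.15],0)
    z=cv2.resize(im[:,:,::-1],None,fx=4,fy=4).copy()
    for q in canparts(): cv2.polylines(z,[cv2.convexHull(((proj(q@Rm.T+t,"scene")+.5)*4).astype(np.int32))],True,(0,0,255),1)
    mc=cv2.findContours(cv2.resize(m.astype(np.uint8),None,fx=4,fy=4,interpolation=0),0,1)[0]; cv2.drawContours(z,mc,-1,(255,255,0),1)
    import sys; c=(proj(t,"scene")[0]*4).astype(int); cv2.imwrite(sys.argv[1],z[max(0,c[1]-290):c[1]+290,c[0]-290:c[0]+290])
E
python3 fitc.py pics/f1.png
```

```text
[(0.55, array([300., 168.]), 1513)]
[ 0.47    0.1109  0.1556 -0.0172  0.1911] 0.0703352604646249
```

View pics/f1.png

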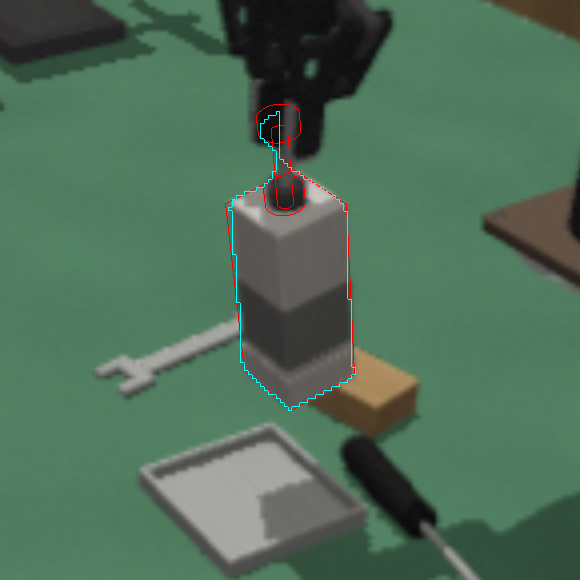

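```bash
python3 -m creep '[-0.3,0,0,0,-0.8,0,0,0,-1.2,0,0.3,0,-1.2,0,0.8,0,-1.2,0,1.3,0,-1.2,0,1.8,0,-1.2,0,2.2,0,-1.2,0,2.5,0,-1.2,0,2.7,0,-1.2,0,2.8,0,-1.2,0,2.9,0,-1.2,0,2.9,0,-1.2,0,2.9,0]'; python3 fitc.py pics/f2.png
```

```text
time: 11.82
eef_pos: [0.5188, 0.1129, 0.1831]
tcp_rot: [0.01, 1.0, 0.0, 0.0]
contact_force: [-0.1, 0.6, -4.0]
opening: 0.263
[(0.88, array([286., 197.]), 1357)]
[0.5177 0.122  0.0962 0.2213 0.0026] 0.16413879537021114
```

View pics/f2.png

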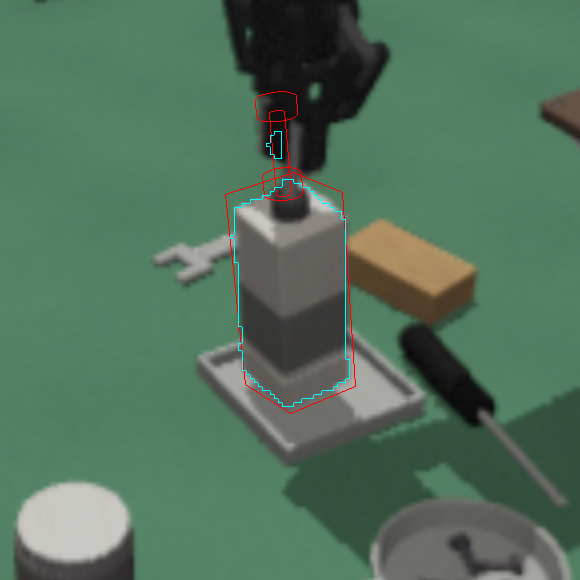

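```bash
python3 -m creep '[0,0,0.1,0,0,0,0.2,0,0,0,0.2,0]';python3 -m creep '[0,0,0.05,0,0,0,0.1,0,0,0,0.1,0]';python3 -m creep '[0,0,0.05,0,0,0,0.1,0,0,0,0.1,0]';
```

```text
time: 12.17
eef_pos: [0.5182, 0.1128, 0.177]
tcp_rot: [0.01, 1.0, -0.0, -0.001]
contact_force: [-0.7, 0.6, -4.1]
opening: 0.265
time: 12.42
eef_pos: [0.5184, 0.1128, 0.1747]
tcp_rot: [0.01, 1.0, -0.0, -0.0]
contact_force: [0.5, 0.3, -3.5]
opening: 0.262
time: 12.67
eef_pos: [0.5184, 0.1128, 0.1722]
tcp_rot: [0.01, 1.0, 0.0, -0.0]
contact_force: [0.4, 0.2, -4.2]
opening: 0.26
```

```bash
python3 -m creep '[0,0,0.05,0,0,0,0.1,0,0,0,0.1,0]';python3 -m creep '[0,0,0.05,0,0,0,0.1,0,0,0,0.1,0]'; python3 - <<'E'
from h import *
im=imaging.read_camera("scene"); cv2.imwrite("pics/s7.png",cv2.resize(im[120:255,220:400,::-1],(800,600)))
E
```

```text
time: 12.92
eef_pos: [0.5185, 0.1128, 0.1698]
tcp_rot: [0.01, 1.0, -0.0, -0.0]
contact_force: [-0.3, -0.4, -3.5]
opening: 0.266
time: 13.17
eef_pos: [0.52, 0.1128, 0.1695]
tcp_rot: [0.01, 1.0, -0.0, 0.002]
contact_force: [-1.1, -0.6, 4.3]
opening: 0.26
```

View pics/s7.png

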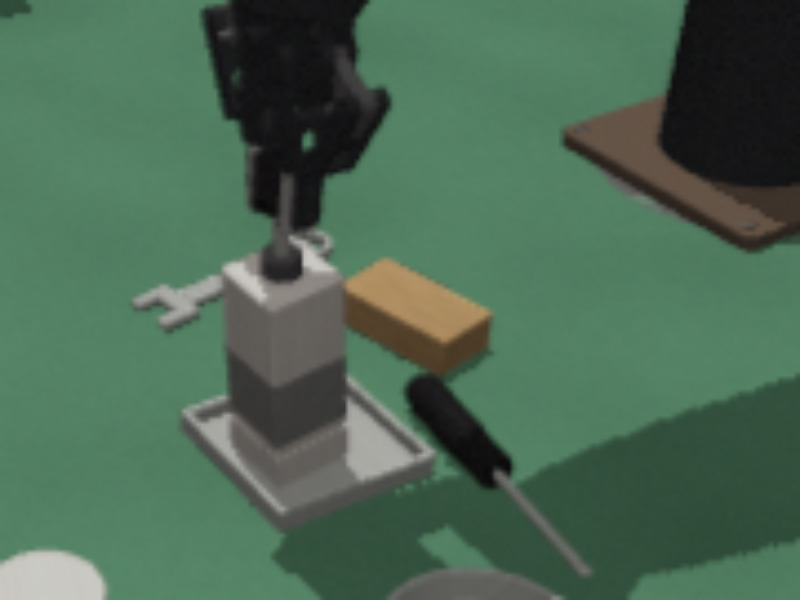

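```bash
python3 -m creep '[0.2,0,0,0,0.4,0,0,0,0.5,0,0,0,0.5,0,0,0]';python3 -m creep '[0.2,0,0,0,0.4,0,0,0,0.4,0,0,0]'; cat > ft.py <<'E'
from h import *
# 1-D: tilt about y with knob known and tin only; edges compare via mask of tin
im=imaging.read_camera("scene"); r=imaging.silhouettes("scene","can_mid"); m=r[0]["mask"]; print(r[0]["p"],m.sum())
def f(p): 
    Rm=(R.from_rotvec([p[3],p[2],0])*R.from_euler("y",-np.pi/2)).as_matrix(); c=.065*np.cos(p[2])+.025*abs(np.sin(p[2]))+.004
    return Rm,np.array([p[0],p[1],c])
def c(p):
    Rm,t=f(p); q=render(canparts()[:2],Rm,t,"scene"); return 1-np.minimum(q,m).sum()/np.maximum(q,m).sum()
best=None
for x in(.47,.49):
  p0=np.array([x,.113,.05,0.]); o=minimize(c,p0,method="Nelder-Mead",options=dict(initial_simplex=np.vstack([p0,p0+[.01,0,0,0],p0+[0,.01,0,0],p0+[0,0,.08,0],p0+[0,0,0,.08]])))
  if best is None or o.fun<best.fun: best=o
o=best; print("x y tiltY tiltX",np.round(o.x,4),o.fun); Rm,t=f(o.x)
z=cv2.resize(im[:,:,::-1],None,fx=4,fy=4).copy()
for q in canparts()[:2]: cv2.polylines(z,[cv2.convexHull(((proj(q@Rm.T+t,"scene")+.5)*4).astype(np.int32))],True,(0,0,255),1)
import sys; k=(proj(t,"scene")[0]*4).astype(int); cv2.imwrite(sys.argv[1],z[max(0,k[1]-290):k[1]+290,k[0]-290:k[0]+290])
E
python3 ft.py pics/f3.png
```

```text
time: 13.55
eef_pos: [0.5057, 0.113, 0.168]
tcp_rot: [0.01, 1.0, -0.0, 0.0]
contact_force: [-0.1, -1.8, 4.4]
opening: 0.261
time: 13.8
eef_pos: [0.4958, 0.1134, 0.1677]
tcp_rot: [0.01, 1.0, 0.0, 0.001]
contact_force: [1.4, -0.7, 2.8]
opening: 0.266
0.96 1426
x y tiltY tiltX [ 0.5021  0.1128 -0.0009 -0.0457] 0.0849097803625829
```

View pics/f3.png

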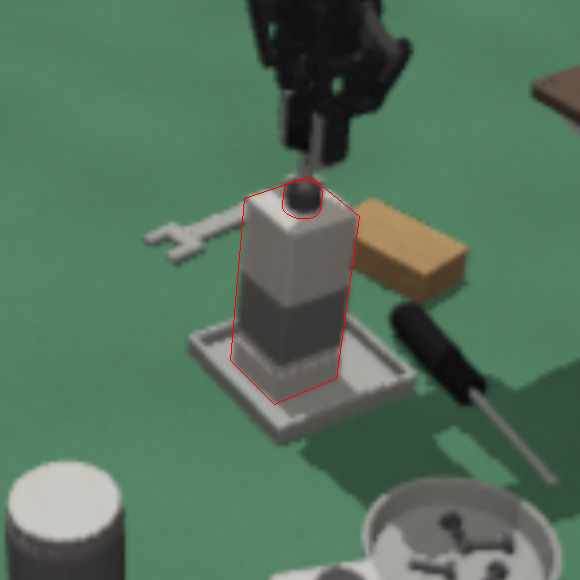

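```bash
python3 - <<'E'
from h import *
for t in(-.15,-.1,-.05,0,.05):
    Rm=(R.from_rotvec([0,t,0])*R.from_euler("y",-np.pi/2)).as_matrix()
    # local: x up ; corners
    for nm,(a,b) in dict(L=(.025,-.025),M=(-.025,-.025)).items(): pass
    out=[]
    for a in(-.025,.025):
        for b in(-.025,.025):
            q=np.array([[.065,a,b],[-.065,a,b]])@Rm.T+[.495,.113,.07]; u=proj(q,"scene"); out.append(((u[0,0]-u[1,0])/(u[1,1]-u[0,1])).round(3))
    print(t,out)
print("seen L",(245-232)/(358-200),"R",(358-337)/(378-215))
E
```

```text
-0.15 [np.float64(0.193), np.float64(0.217), np.float64(0.215), np.float64(0.239)]
-0.1 [np.float64(0.147), np.float64(0.172), np.float64(0.169), np.float64(0.195)]
-0.05 [np.float64(0.1), np.float64(0.127), np.float64(0.123), np.float64(0.15)]
0 [np.float64(0.051), np.float64(0.08), np.float64(0.074), np.float64(0.104)]
0.05 [np.float64(0.0), np.float64(0.032), np.float64(0.024), np.float64(0.056)]
seen L 0.08227848101265822 R 0.12883435582822086
```

```bash
python3 -m creep '[-0.1,0,0,0,-0.2,0,0.1,0,-0.2,0,0.2,0,-0.2,0,0.3,0,-0.2,0,0.4,0,-0.2,0,0.5,0,-0.2,0,0.5,0]';  python3 ft.py pics/f4.png
```

```text
time: 14.48
eef_pos: [0.5007, 0.1131, 0.1542]
tcp_rot: [0.01, 1.0, -0.0, -0.001]
contact_force: [1.2, -0.6, 2.4]
opening: 0.261
0.65 1372
x y tiltY tiltX [ 0.5039  0.1126  0.027  -0.0326] 0.07471438847543477
```

View pics/f4.png

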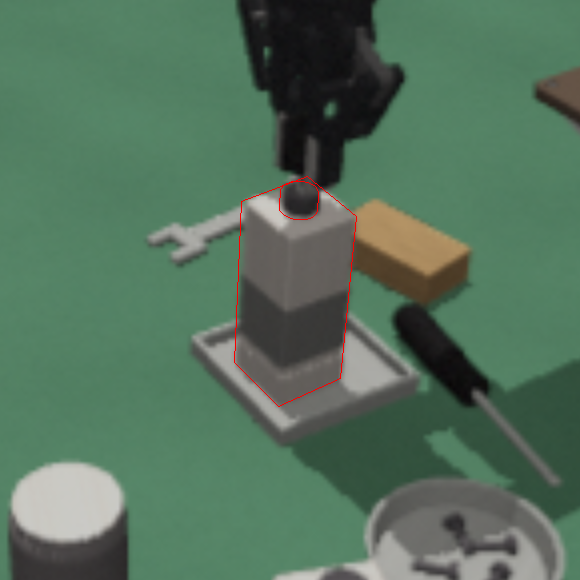

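```bash
python3 -m creep '[0,0,0,0,0,0,0,0,0,0,0,0,0,0,0,0,0,0,0,0,0,0,0,0,0,0,0,0,0,0,0,0]' 0; python3 -m creep '[0,0,-0.3,0,0,0,-0.8,0,0,0,-1.4,0,0,0,-2,0,0,0,-2.4,0,0,0,-2.4,0,0,0,-2.4,0]'; python3 ft.py pics/f5.png;python3 g.py .489 .1135 .253 3.12
```

```text
time: 15.25
eef_pos: [0.5011, 0.1132, 0.1551]
tcp_rot: [0.01, 1.0, 0.0, -0.0]
contact_force: [-0.5, 0.2, -0.7]
opening: 0.999
time: 15.83
eef_pos: [0.5016, 0.1132, 0.2163]
tcp_rot: [0.01, 1.0, 0.0, 0.001]
contact_force: [-0.2, 0.1, 0.4]
opening: 1.0
0.7 1394
x y tiltY tiltX [ 0.5041  0.1143  0.006  -0.0289] 0.09076030910576283
15.93 [0.5006 0.1131 0.2144] units [ 0.47  0.01 -1.54] 0.02 open 1.001 F [-0.2  0.  -0.4] q [ 0.02 -0.06  1.99 -0.    1.22 -1.53]
```

View pics/f5.png

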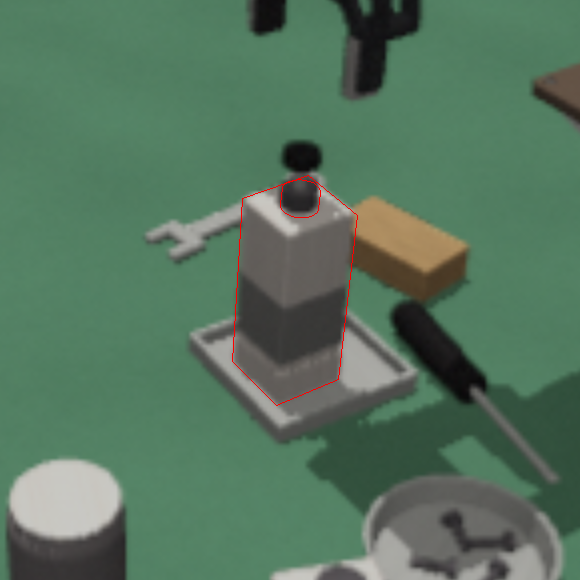

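```bash
python3 -m creep '[0,0,0,0,0,0,0,0,0,0,0,0,0,0,0,0,0,0,0,0,0,0,0,0,0,0,0,0,0,0,0,0,0,0,0,0,0,0,0,0]' 255; python3 -m creep '[0,0,0.4,0,0,0,0.8,0,0,0,1.1,0,0,0,1.3,0,0,0,1.5,0,0,0,1.7,0,0,0,1.9,0,0,0,1.9,0,0,0,1.9,0]'; python3 - <<'E'
from h import *
im=imaging.read_camera("scene"); cv2.imwrite("pics/s8.png",cv2.resize(im[120:255,220:400,::-1],(800,600)))
E
```

```text
time: 16.77
eef_pos: [0.5011, 0.1132, 0.2151]
tcp_rot: [0.01, 1.0, -0.0, 0.0]
contact_force: [0.1, 0.0, 0.3]
opening: -0.001
time: 17.52
eef_pos: [0.5011, 0.1132, 0.1673]
tcp_rot: [0.01, 1.0, -0.0, -0.0]
contact_force: [-0.7, -0.0, -0.9]
opening: -0.0
```

View pics/s8.png

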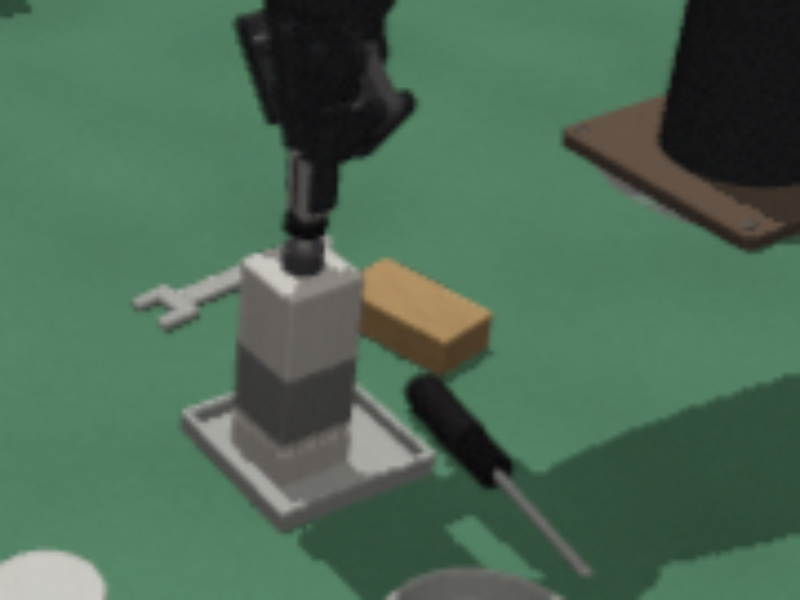

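```bash
python3 -m creep '[0,0,0.1,0,0,0,0.2,0,0,0,0.2,0]';python3 -m creep '[0,0,0.1,0,0,0,0.1,0]';python3 -m creep '[0,0,0.05,0,0,0,0.1,0,0,0,0.1,0]'
```

```text
time: 17.82
eef_pos: [0.5014, 0.1132, 0.163]
tcp_rot: [0.01, 1.0, 0.0, 0.0]
contact_force: [-0.7, 0.2, 3.6]
opening: -0.002
time: 17.98
eef_pos: [0.5014, 0.1132, 0.1603]
tcp_rot: [0.01, 1.0, 0.0, 0.0]
contact_force: [-1.4, 1.0, 4.2]
opening: -0.002
time: 18.23
eef_pos: [0.5015, 0.1132, 0.158]
tcp_rot: [0.01, 1.0, 0.0, 0.001]
contact_force: [-0.1, -0.6, 5.3]
opening: 0.002
```

```bash
python3 -m creep '[0,0,0.04,0,0,0,0.04,0]';python3 -m creep '[0,0,0.04,0,0,0,0.04,0]';python3 -m creep '[0,0,0.04,0,0,0,0.04,0]'
```

```text
time: 18.4
eef_pos: [0.5019, 0.1132, 0.158]
tcp_rot: [0.01, 1.0, 0.0, 0.001]
contact_force: [-2.9, -0.8, 9.5]
opening: -0.002
time: 18.57
eef_pos: [0.5024, 0.1132, 0.1581]
tcp_rot: [0.01, 1.0, 0.0, 0.002]
contact_force: [-3.0, -0.3, 10.5]
opening: 0.002
time: 18.73
eef_pos: [0.503, 0.1133, 0.1581]
tcp_rot: [0.01, 1.0, 0.0, 0.002]
contact_force: [-2.8, 0.2, 15.8]
opening: 0.001
```

Hard stop at z = 0.158, exactly the knob height expected with the plunger home. Back off and check.

```bash
python3 -m creep '[0,0,-0.1,0,0,0,-0.3,0,0,0,-1,0,0,0,-2,0,0,0,-3,0,0,0,-4,0,0,0,-4.5,0,0,0,-4.5,0,0,0,-4.5,0,0,0,-4.5,0]'; python3 ft.py pics/f6.png; python3 - <<'E'
from h import *
for t in(0.,):
    for xy in((.50,.113),):
        im=cv2.imread("pics/f6.png")
im=imaging.read_camera("top"); cv2.imwrite("pics/t9.png",im[:,:,::-1])
im=imaging.read_camera("scene"); z=cv2.resize(im[120:255,220:400,::-1],(800,600))
for pl,c in((.035,(0,0,255)),(.025,(255,0,0))):
    Rm=R.from_euler("y",-np.pi/2).as_matrix()
    for q in canparts(pl)[3:]:
        h=cv2.convexHull(((proj(q@Rm.T+[.5015,.1132,.069],"scene")-[220,120]+.5)*[800/180,600/135]).astype(np.int32)); cv2.polylines(z,[h],True,c,1)
cv2.imwrite("pics/s9.png",z)
E
```

```text
time: 19.57
eef_pos: [0.5, 0.1131, 0.2646]
tcp_rot: [0.01, 1.0, -0.0, -0.002]
contact_force: [-0.2, 0.1, 0.1]
opening: -0.002
0.69 1321
x y tiltY tiltX [0.5026 0.1112 0.0216 0.0011] 0.09222258236415481
```

View pics/s9.png

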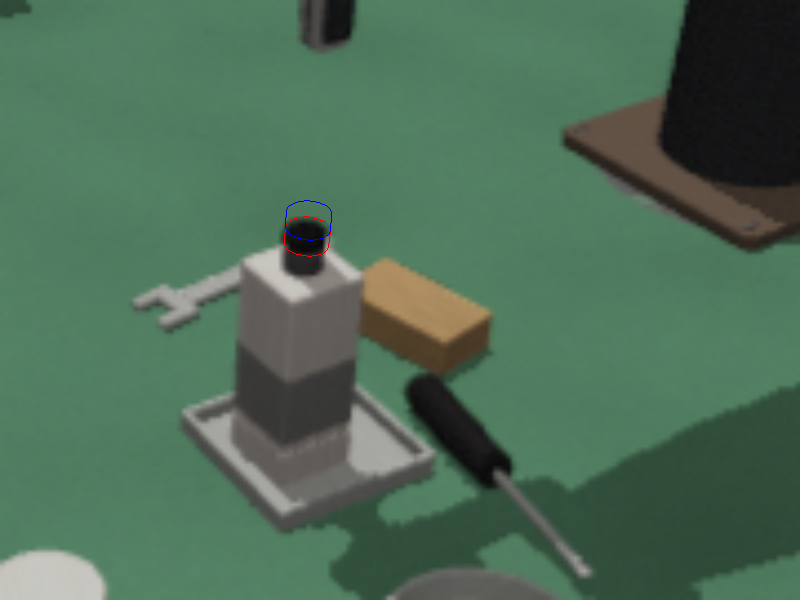

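View pics/f6.png

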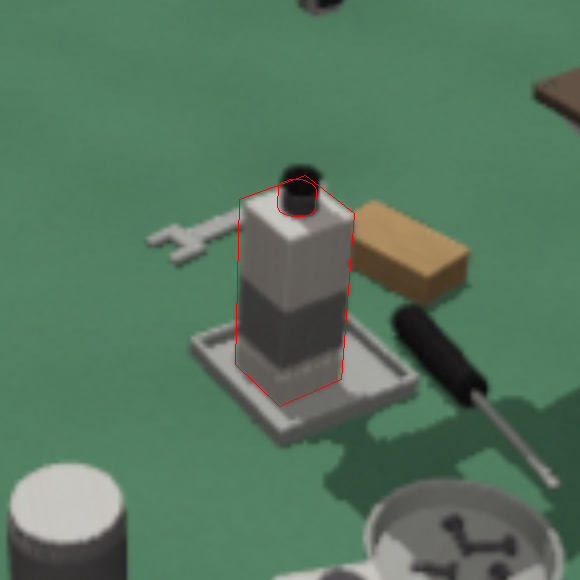

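View pics/t9.png

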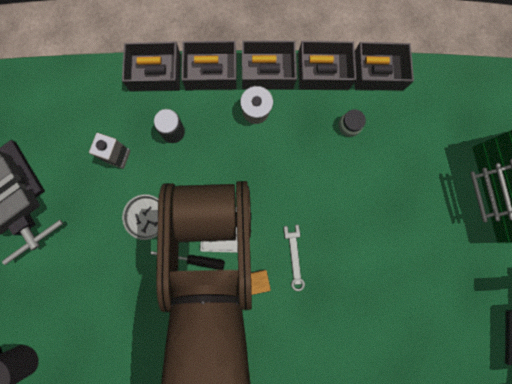

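```bash
python3 -c "
from plant import ctrl
print(ctrl.sign_off())"
```

```text
the job is handed in; nothing more can be done
None
```

The can stands upright in the drip tray with its plunger pushed home, and I handed the job in at about 20 s of the 64 s allowed. No verdict was reported.

**What I did**
1. I gripped the can by its pump knob and swung it up around its foot edge.
2. I carried it to the tray and lowered it until the foot touched.
3. It hung at a slight lean, so I straightened it against the tray floor before releasing it.
4. I pressed the plunger down with the closed fingers and then raised the arm clear.

**Last checks**
- **Plunger:** the fingers met a hard stop at z = 0.158 m, with the force rising to about 16 N. That is the expected knob height with the plunger fully in, and the outline in the picture agrees.
- **Position:** the can is about 13 mm from the tray centre, clear of the rim.
- **Tilt:** the last mask fit gave about 0.02 rad. Earlier fits in the tray scattered from 0 to 0.05 rad because the masks were noisy. The edge slopes I worked out by hand gave about 0.01 rad just before I released the can.
- **Other things on the bench:** nothing visible in the last top picture had moved. The arm hid part of the tray, the plugbox and the dish in that view, but the plugbox looked in place in the scene view.

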